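# Pop the round practice-tooth mount out of its bench holder

### The arm

A 7-joint arm with a two-finger parallel gripper is mounted at the origin on the work surface. World frame = base frame: x ahead of the robot, y to its left, z up, the work surface at z = 0. Lengths are in m, angles in rad, forces in N, time in s.
With the tool pointing down it reaches from about 0.4 to 0.85 m from the base axis. Payload 10.4 kg.
Tool frame: the origin (TCP) lies midway between the tips of the shut fingers; the grasp point (between the pads) lies 19 mm behind it; z points along the fingers, y is the line along which they close (so a half turn about z gives the same grasp; the last joint's range is limited). The gripper opens to 85 mm and grips with 20 to 120 N. Pads are 22 mm wide; open, the fingers measure 114 mm over their backs; the gripper's body (76 mm by 85 mm) begins 54 mm behind the grasp point. The pads swing forward as they close: fully open they stand 13 mm farther back than shut.
Start: joints at [1.226, 0.332, -0.065, 1.46, 0.022, 1.35, -0.088], TCP at [0.198, -0.593, 0.231] pointing down, gripper open.
Joint ranges: [-2.6, 2.6], [-0.5, 2.12], [-1.47, 1.34], [0.16, 2.42], [-1.27, 4.41], [0.06, 2.06], [-2.6, 2.6]. Speed limits (rad/s): [2.22, 2.22, 2.79, 2.79, 3.14, 3.14, 3.14].

### API

Orientations are given as a unit quaternion [x, y, z, w].
In Python, from workcell import get_obs, camera, camera_params, hand_in gives the robot as it stands.
- The arm moves only by the tool carry_out, never from a script. Its argument "commands" is a list that holds one entry, the list of rows, each a list of 6 numbers: the shift along the tool's x, y, z in units of 40 mm (1.0 is 40 mm), then the turn, a rotation vector about the tool's x, y, z in units of 6 degrees (1.0 is 6 degrees). In form: [[[x, y, z, ax, ay, az], ...]]. A call has 1 to 20 rows; each row shifts and turns the commanded pose from where the row before left it, along the tool's axes as they then stand; what a row does not reach is not made up. A row lasts 1/12 s, in which the tool goes at most 41.7 mm and 7.16 degrees, less where a joint would pass 70% of its speed; a pose out of reach is approached as far as the arm can. A call is refused whole if a number of a shift passes 1 or a number of a turn 1, either way. A call with a gripper value outside its range is refused whole. "hand" is the closure, from -1 (fully open) to 1 (shut), set as the call begins (left out, the last holds). The fingers move at their own pace and stop on an object; "force" is the grip in N (left out, the last holds). Time passes only in rows, so rows that do not move let the fingers close. It gives the time, the measured TCP pose, the force, the opening and the grip force at its end, in the units of the state.
- get_obs(): the state, without advancing time (a new reading comes with each control period).
- camera(name): name is "scene" or "top"; returns the picture (400x640x3 uint8, red, green, blue); there is no depth.
- camera_params(name): a dict with "mtx" (3x3 intrinsics, pixels), "R" (3x3) and "t" (3): a world point X has camera coordinates R X + t. Camera axes: x right, y down, z forward; pixel columns grow to the right and rows downward; lengths in m; the calibration is good to about 2 mm. A picture is of the moment at which its call begins. camera_params takes no time and is no camera call.
- hand_in(): hands the job in; it is judged then, once.
The state is a dict: "clock": time; "joint_pos": joint angles; "joint_velocities": joint speeds; "tau": joint torques, N m; "position": TCP position; "ee_rot": TCP orientation; "ft_force": force on the tool from outside, world axes, zero at the start; "torque": the same for the moment, N m; "grip_width": opening from 0.0 (shut) to 1.0 (fully open); "grasp_force": force on a finger pad.
Only numpy, scipy, OpenCV 4.12 (cv2) and the standard library are available. Lean on these libraries where they do the work, as an engineer would, in place of code of your own. Each camera call takes 0.05 s, during which the arm holds its last target. There are 200 camera calls.

### The job

Two practice teeth cast in resin sit flush in their metal bench holders. Press down the ejector lever of the holder with the round one so that it rises from its pocket, then lift it out and stand it upright, gently, in the shallow steel tray. Leave the square one seated in its own holder.

Things in the scene. Friction and masses are not known exactly. Their poses are not given: they have to be found in the camera images.
- puck: Round mount: tan resin cylinder, 30 mm diameter, 30 mm tall, about 50 g, tooth crown 2 mm proud of its top. Origin: centre of its underside, z up. Starts in a round pocket (30 mm deep, 1.5 mm play) of an aluminium holder, underside 30 mm above the table, top flush with the holder's flat top (70 x 60 mm, 60 mm high): no grip. The lever lifts it 20 mm; it stays raised, 10 mm still in the pocket.
- holder_a_pad (a point): Top centre of the steel press pad (30 x 26 mm) on the round mount's ejector lever, which points from the holder roughly towards the robot; 120 mm from the pocket's centre. Starts up, 52 mm above the table. Pushed down 35 mm (6 mm outwards on the way) to a firm stop at 17 mm it raises the mount fully. Takes about 4 N; no spring, stays where left. Frame tilts with the lever (hinge along y).
- tray: Shallow open rectangular tray of bare steel, fixed to the table, empty: 130 mm (its x) by 100 mm (its y), 12 mm high, walls and floor 3 mm thick. Origin: centre of its underside, on the table; a mount standing in it has its origin 3 mm above the tray's.
- block: Square mount, not to be disturbed: 28 x 28 mm, 30 mm tall, same tan resin with tooth crown, seated flush in the square pocket of the second, otherwise equal holder, which has its own lever. Origin: centre of its underside, z up.

How it is judged:
On the way, in this order (a step that is already met when the one before it is completed fails the run):
1. the lever is pressed and the round mount stands raised in its pocket by at least 12 mm, not yet gripped (height (world z) of holder_a_pad below 0.035 m and height (world z) of puck between 0.042 and 0.056 m and horizontal distance between puck and holder_a_pad below 0.14 m and contact force between the fingers and puck below 0.2 N), for 0.2 s.
2. the round mount is gripped and lifted clear of its holder (height (world z) of puck above 0.065 m and contact force between the fingers and puck above 0.5 N), for 0.1 s.
At the end, for the whole second after the job is handed in: The round mount stands on the tray's floor inside its walls, upright within 10 degrees (tooth up), at rest and released; the square mount is within 10 mm of where it began (x of puck in the frame of tray between -0.055 and 0.055 m and y of puck in the frame of tray between -0.04 and 0.04 m and z of puck in the frame of tray between -0.002 and 0.009 m and angle between puck's own z axis and vertical below 0.17 rad and linear speed of puck below 0.03 m/s and distance of block from where it was at the start of the episode below 0.01 m); the robot touches nothing.
It fails at once if the round mount is dropped or flung (moving faster than 0.6 m/s while not in the fingers) (linear speed of puck above 0.6 m/s and contact force between the fingers and puck below 0.05 N).
It fails at once if the square mount is moved more than 10 mm (distance of block from where it was at the start of the episode above 0.01 m).
It also fails if it takes over 48 s, if anything falls off the work surface, if the arm or the gripper's body presses on something with over 40 N, if the wrist force passes 120 N, or if a joint passes its speed limit or range.

## Working session

There is one attempt and no reset: what is moved stays moved. The work goes in short steps, Python scripts to look and compute and a tool call to move; the robot and the scene stay as the last step left them, time stands still between calls to the robot, and variables do not carry over. Pictures are saved under pics/ and viewed, at most 10 in all, crops included, and the job is handed in when it is done.

Besides the shell and the picture viewer there is one more tool, called after "Request:" by a JSON object that holds its "op" and its "data". carry_out: Moves the arm, as the interface text tells. Its arguments: {"type":"object","properties":{"commands":{"type":"array"},"hand":{"type":"number"},"force":{"type":"number"}},"required":["commands"]}

```bash
mkdir -p pics; python3 - <<'E'
from workcell import *
import cv2
for n in("scene","top"):
    cv2.imwrite(f"pics/{n}0.png",camera(n)[:,:,::-1]); p=camera_params(n); print(n,p["mtx"].round(1).tolist(),p["R"].round(3).tolist(),p["t"].round(3).tolist(),(-p["R"].T@p["t"]).round(3))
o=get_obs(); print({k:o[k] for k in("clock","position","ee_rot","grip_width")})
E
```

```text
scene [[424.0, 0.0, 325.0], [0.0, 424.0, 203.9], [0.0, 0.0, 1.0]] [[-0.465, 0.885, -0.008], [0.759, 0.394, -0.518], [-0.456, -0.247, -0.855]] [0.247, -0.379, 1.27] [0.981 0.244 0.891]
top [[404.2, 0.0, 317.7], [0.0, 404.2, 197.2], [0.0, 0.0, 1.0]] [[0.005, -0.999, -0.046], [-0.983, 0.004, -0.184], [0.184, 0.047, -0.982]] [0.01, 0.559, 0.668] [ 0.426 -0.023  0.76 ]
{'clock': 0.1, 'position': array([ 0.19752953, -0.59261018,  0.23062722]), 'ee_rot': array([ 9.87086218e-01,  1.60188692e-01, -1.31096089e-04, -6.03077826e-04]), 'grip_width': 1.004074775137631}
```

View pics/scene0.png

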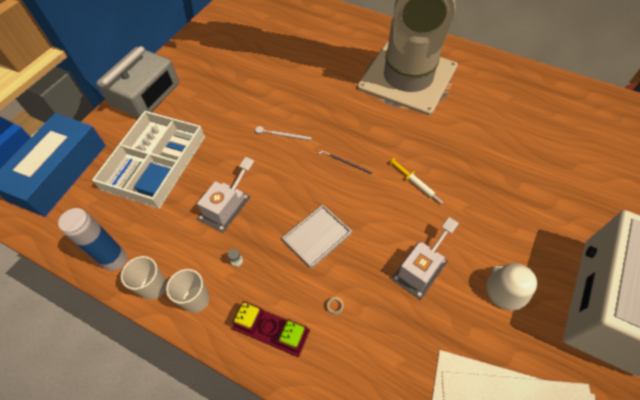

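View pics/top0.png

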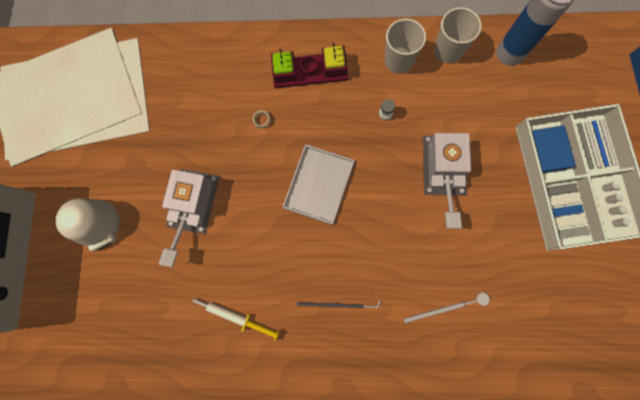

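The scene view shows the round mount at about (217,198) and its pad at (247,163). In the top view they are at (452,152) and (454,220), with the tray at (320,185). The square mount is at (183,191) in the top view, so it is on the +y side.

```bash
cat > h.py <<'E'
from workcell import *
import cv2, numpy as np
def ray(n,uv,z):
    p=camera_params(n); c=-p["R"].T@p["t"]; d=p["R"].T@np.linalg.solve(p["mtx"],[uv[0],uv[1],1]); return c+d*(z-c[2])/d[2]
def blob(m,box,seed):
    x0,y0,x1,y1=box; mm=np.zeros_like(m); mm[y0:y1,x0:x1]=m[y0:y1,x0:x1]
    k,l,s,c=cv2.connectedComponentsWithStats(mm.astype(np.uint8),connectivity=4)
    i=min((j for j in range(1,k) if s[j,4]>15),key=lambda j:np.hypot(*(c[j]-seed))); return l==i,s[i],c[i]
E
python3 - <<'E'
from h import *
B={"top":dict(puck=(436,136,470,168,452,152),pad=(443,210,466,232,454,220),tray=(275,138,365,230,320,185)),
"scene":dict(puck=(203,186,231,210,217,198),pad=(236,154,258,172,247,163),tray=(275,198,360,272,318,236))}
Z=dict(puck=.06,pad=.052,tray=.012)
for n in B:
    im=camera(n); hsv=cv2.cvtColor(im,cv2.COLOR_RGB2HSV); S=hsv[...,1].astype(int);V=hsv[...,2]
    for k,b in B[n].items():
        m=(S>75) if k=="puck" else (S<75)&(V>90)
        mk,s,c=blob(m,b[:4],b[4:])
        h=cv2.convexHull(np.argwhere(mk)[:,::-1].astype(np.int32)); r=cv2.minAreaRect(h); 
        P=cv2.boxPoints(r); W=np.array([ray(n,p,Z[k]) for p in P])
        print(n,k,s,c.round(1),"ctr",ray(n,r[0],Z[k]).round(4),"sides",np.linalg.norm(W-np.roll(W,-1,0),axis=1).round(3),"\n",W[:,:2].round(3).tolist())
    for nm,x in (("a",(400,110,500,250) if n=="top" else (180,140,280,240)),):
        a=cv2.resize(im[x[1]:x[3],x[0]:x[2],::-1],None,fx=4,fy=4,interpolation=cv2.INTER_CUBIC); cv2.imwrite(f"pics/crop_{n}.png",a)
a=cv2.imread("pics/crop_top.png");b=cv2.imread("pics/crop_scene.png")
b=cv2.copyMakeBorder(b,0,a.shape[0]-b.shape[0],0,0,0);cv2.imwrite("pics/crops.png",np.hstack([a,b]))
E
```

```text
top puck [443 144  18  17 211] [451.8 152.1] ctr [ 0.6378 -0.2271  0.06  ] sides [0.03  0.029 0.03  0.03 ] 
 [[0.653, -0.213], [0.652, -0.243], [0.623, -0.241], [0.623, -0.211]]
top pad [445 210  17  18 257] [453.  219.2] ctr [ 0.5202 -0.2254  0.052 ] sides [0.028 0.03  0.027 0.03 ] 
 [[0.535, -0.212], [0.535, -0.24], [0.505, -0.238], [0.505, -0.211]]
top tray [ 283  145   71   79 3564] [318.5 184. ] ctr [0.5925 0.0114 0.012 ] sides [0.132 0.104 0.13  0.101] 
 [[0.547, 0.08], [0.673, 0.04], [0.639, -0.058], [0.515, -0.016]]
scene puck [210 192  14  12 128] [216.6 197.5] ctr [ 0.639  -0.2266  0.06  ] sides [0.03 0.03 0.03 0.03] 
 [[0.634, -0.249], [0.62, -0.222], [0.644, -0.205], [0.658, -0.231]]
scene pad [241 158  12  14 106] [245.9 164.1] ctr [ 0.5259 -0.2225  0.052 ] sides [0.041 0.024 0.04  0.024] 
 [[0.545, -0.231], [0.505, -0.239], [0.506, -0.214], [0.546, -0.207]]
scene tray [ 283  206   68   61 2143] [316.3 235.7] ctr [0.5958 0.0125 0.012 ] sides [0.14  0.106 0.134 0.1  ] 
 [[0.64, -0.055], [0.505, -0.015], [0.551, 0.081], [0.678, 0.038]]
```

View pics/crops.png

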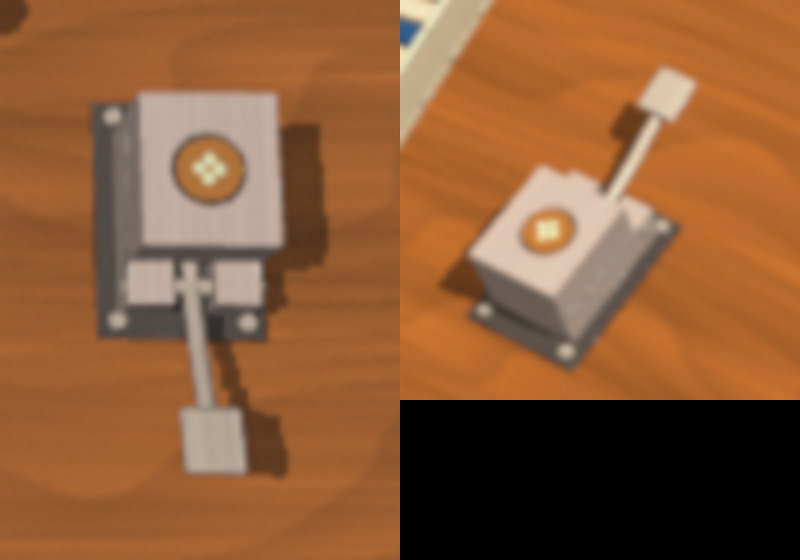

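The crop confirms the round mount at (452,152) and the pad centre at about (453,220) in the top view. The measured distance is 119 mm against the stated 120, and the sizes match. I'll press with shut fingers, after turning the tool so its axes line up with the world.

Request:
{"op": "carry_out", "data": {"commands": [[[0,0,0,0,0,0.8],[0,0,0,0,0,0.8],[0,0,0,0,0,0.8],[0,0,0,0,0,0.67],[0.5,-0.6,0,0,0,0],[0.5,-0.6,0,0,0,0],[0.5,-0.6,0,0,0,0],[0.5,-0.6,0,0,0,0],[0.5,-0.6,0,0,0,0],[0.5,-0.6,0,0,0,0],[0.5,-0.6,0,0,0,0],[0.5,-0.6,0,0,0,0],[0.5,-0.6,0,0,0,0],[0.5,-0.6,0,0,0,0],[0.5,-0.6,0,0,0,0],[0.5,-0.6,0,0,0,0],[0.5,-0.6,0,0,0,0],[0.5,-0.6,0,0,0,0],[0,0,0,0,0,0]]], "hand": 1, "force": 30}}

```text
clock: 1.78
position: [0.4814, -0.2504, 0.2313]
ee_rot: [1.0, 0.004, 0.001, -0.001]
ft_force: [0.3, 0.0, 0.4]
grip_width: 0.002
grasp_force: 0.0
```

Request:
{"op": "carry_out", "data": {"commands": [[[0.45,-0.3,0.3,0,0,0],[0.45,-0.3,0.5,0,0,0],[0,0,0.7,0,0,0],[0,0,0.7,0,0,0],[0,0,0.7,0,0,0],[0,0,0.6,0,0,0],[0,0,0.4,0,0,0],[0,0,0.2,0,0,0],[0,0,0,0,0,0],[0,0,0,0,0,0]]]}}

```text
clock: 2.62
position: [0.5138, -0.233, 0.0678]
ee_rot: [1.0, 0.0, 0.0, 0.0]
ft_force: [-0.2, -0.6, 1.0]
grip_width: 0.001
grasp_force: 0.0
```

```bash
python3 - <<'E'
from h import *
for n in("top","scene"):
    im=camera(n)
    x=(400,110,500,250) if n=="top" else (180,100,280,240)
    cv2.imwrite(f"pics/c1_{n}.png",cv2.resize(im[x[1]:x[3],x[0]:x[2],::-1],None,fx=4,fy=4,interpolation=cv2.INTER_CUBIC))
cv2.imwrite("pics/c1.png",np.hstack([cv2.imread(f"pics/c1_{n}.png") for n in("top","scene")]))
E
```

```text
(no output)
```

View pics/c1.png

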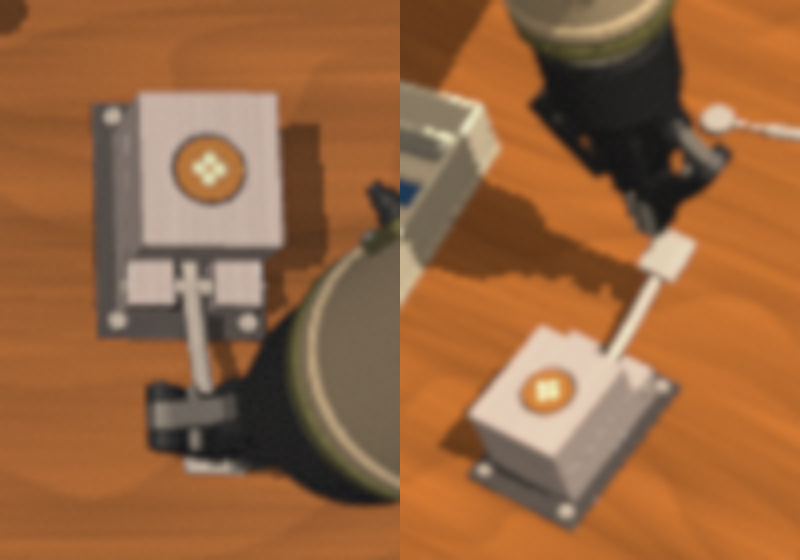

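The fingertips are just above the pad: scene crop about (655,225), pad at (665,255). They sit about 6 mm too far to -y, so I correct that and press.

Request:
{"op": "carry_out", "data": {"commands": [[[0.1,-0.16,0.1,0,0,0],[0,0,0.2,0,0,0],[0,0,0.1,0,0,0],[-0.02,0,0.15,0,0,0],[-0.02,0,0.15,0,0,0],[-0.02,0,0.15,0,0,0],[-0.02,0,0.15,0,0,0],[-0.02,0,0.1,0,0,0],[-0.02,0,0.1,0,0,0],[-0.02,0,0.05,0,0,0],[0,0,0,0,0,0],[0,0,0,0,0,0]]]}}

```text
clock: 3.72
position: [0.5135, -0.2266, 0.0186]
ee_rot: [1.0, 0.0, 0.002, 0.0]
ft_force: [0.7, 2.5, 12.3]
grip_width: 0.002
grasp_force: 6.0
```

Request:
{"op": "carry_out", "data": {"commands": [[[0,0,0.05,0,0,0],[0,0,0,0,0,0],[0,0,0,0,0,0]]]}}

```text
clock: 3.97
position: [0.5137, -0.2266, 0.018]
ee_rot: [1.0, 0.0, 0.002, 0.001]
ft_force: [-7.5, 5.7, 29.3]
grip_width: -0.001
grasp_force: 14.8
```

```bash
python3 - <<'E'
from h import *
for n in("top","scene"):
    im=camera(n)
    x=(400,110,500,250) if n=="top" else (180,100,280,240)
    cv2.imwrite(f"pics/c2_{n}.png",cv2.resize(im[x[1]:x[3],x[0]:x[2],::-1],None,fx=4,fy=4,interpolation=cv2.INTER_CUBIC))
cv2.imwrite("pics/c2.png",np.hstack([cv2.imread(f"pics/c2_{n}.png") for n in("top","scene")]))
E
```

```text
(no output)
```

View pics/c2.png

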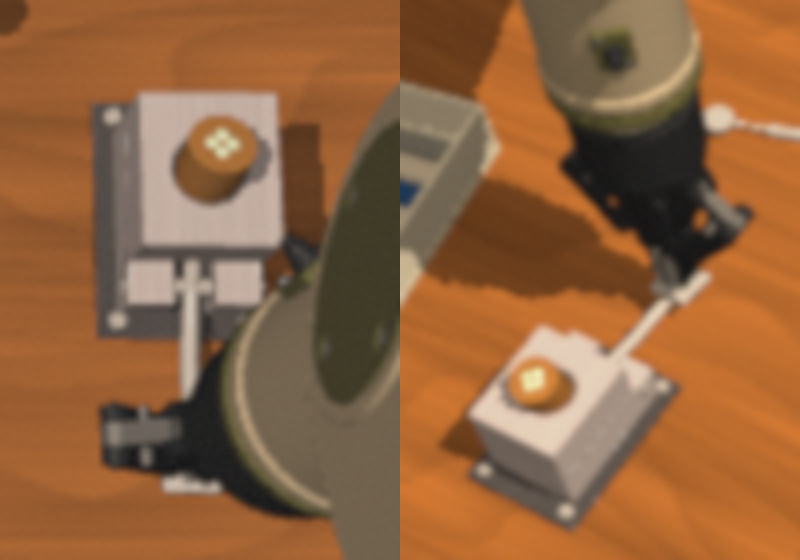

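The top crop shows the mount at (222,145) standing proud of the holder, with the lever at its stop. I back off straight up.

Request:
{"op": "carry_out", "data": {"commands": [[[0,0,-0.2,0,0,0],[0,0,-0.5,0,0,0],[0,0,-0.7,0,0,0],[0,0,-0.7,0,0,0],[0,0,-0.6,0,0,0],[0,0,-0.5,0,0,0],[0,0,0,0,0,0]]]}}

```text
clock: 4.65
position: [0.5138, -0.2277, 0.1474]
ee_rot: [1.0, -0.0, 0.003, 0.002]
ft_force: [0.5, -0.7, 0.1]
grip_width: -0.0
grasp_force: 0.0
```

Request:
{"op": "carry_out", "data": {"commands": [[[0,0,0,0,0,0],[0,0,0,0,0,0],[0,0,0,0,0,0]]], "hand": -1}}

```text
clock: 4.9
position: [0.5112, -0.2264, 0.1419]
ee_rot: [1.0, 0.0, -0.001, -0.0]
ft_force: [0.1, -0.3, 0.6]
grip_width: 0.42
grasp_force: 0.0
```

```bash
python3 - <<'E'
from h import *
B={"top":(436,130,470,168,455,146),"scene":(198,180,231,205,213,195)}
for n in B:
    im=camera(n); S=cv2.cvtColor(im,cv2.COLOR_RGB2HSV); b=B[n]
    m=(S[...,1]<110)&(S[...,2]>180)  # tooth
    m=(im[...,2]>140)&(im[...,1].astype(int)-im[...,0]>-25)&(im[...,1].astype(int)>im[...,2].astype(int)+12)
    try:
        mk,s,c=blob(m,b[:4],b[4:]); print(n,"tooth",s,c.round(1),ray(n,c,.081).round(4))
    except ValueError: print(n,"none",im[145,455] )
    mk,s,c=blob(S[...,1]>75,b[:4],b[4:]); print(n,"body",s,c.round(1),ray(n,c,.066).round(4))
print(get_obs()["position"],get_obs()["grip_width"])
E
```

```text
top tooth [452 143   7   6  26] [455.  145.5] [ 0.6431 -0.2276  0.081 ]
top body [444 139  21  22 319] [453.3 149.5] [ 0.6406 -0.2288  0.066 ]
scene tooth [211 192   4   5  17] [212.6 194.4] [ 0.6448 -0.2275  0.081 ]
scene body [198 180  33  24 478] [211.  189.9] [ 0.6303 -0.2467  0.066 ]
[ 0.51136666 -0.22630455  0.14212855] 0.5912351296199492
```

The tooth measures x = 0.643 and 0.645 in the two views, but the pocket is at 0.638. So the raised mount leans a few degrees towards +x within its play. Closing along world x will straighten it, so I turn the tool 90°.

```bash
python3 -c "
from workcell import *
print(get_obs()['joint_pos'].round(2))"
```

```text
[ 0.64  0.28 -0.36  1.73  0.11  1.15 -1.32]
```

Request:
{"op": "carry_out", "data": {"commands": [[[0.4,0,0,0,0,0],[0.6,0,0,0,0,0],[0.6,0,0,0,0,0],[0.6,0,0,0,0,0],[0.6,0,0,0,0,0],[0.4,0,0,0,0,0],[0.1,0,0,0,0,0],[0,0,0,0,0,0]]], "hand": -0.3}}

```text
clock: 5.67
position: [0.6442, -0.2258, 0.142]
ee_rot: [1.0, 0.001, -0.001, -0.0]
ft_force: [-0.6, 0.7, -1.2]
grip_width: 0.651
grasp_force: 0.0
```

Request:
{"op": "carry_out", "data": {"commands": [[[0,0,0,0,0,-1],[0,0,0,0,0,-1],[0,0,0,0,0,-1],[0,0,0,0,0,-1],[0,0,0,0,0,-1],[0,0,0,0,0,-1],[0,0,0,0,0,-1],[0,0,0,0,0,-1],[0,0,0,0,0,-1],[0,0,0,0,0,-1],[0,0,0,0,0,-1],[0,0,0,0,0,-1],[0,0,0,0,0,-1],[0,0,0,0,0,-1],[0,0,0,0,0,-1],[0,0,0,0,0,0],[0,0,0,0,0,0]]]}}

```text
clock: 7.08
position: [0.643, -0.2268, 0.1432]
ee_rot: [0.708, 0.706, -0.0, -0.0]
ft_force: [0.8, -0.1, -0.7]
grip_width: 0.647
grasp_force: 0.0
```

Request:
{"op": "carry_out", "data": {"commands": [[[0,-0.05,0.2,0,0,0],[0,0,0.4,0,0,0],[0,0,0.4,0,0,0],[0,0,0.4,0,0,0],[0,0,0.3,0,0,0],[0,0,0.2,0,0,0],[0,0,0.07,0,0,0],[0,0,0,0,0,0],[0,0,0,0,0,0]]]}}

```text
clock: 7.83
position: [0.6423, -0.2264, 0.0651]
ee_rot: [0.707, 0.707, 0.0, 0.0]
ft_force: [0.7, 0.8, -0.6]
grip_width: 0.649
grasp_force: 0.0
```

```bash
python3 - <<'E'
from h import *
for n in("top","scene"):
    im=camera(n)
    x=(400,110,500,250) if n=="top" else (180,100,280,240)
    cv2.imwrite(f"pics/c3_{n}.png",cv2.resize(im[x[1]:x[3],x[0]:x[2],::-1],None,fx=4,fy=4,interpolation=cv2.INTER_CUBIC))
cv2.imwrite("pics/c3.png",np.hstack([cv2.imread(f"pics/c3_{n}.png") for n in("top","scene")]))
E
```

```text
(no output)
```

View pics/c3.png

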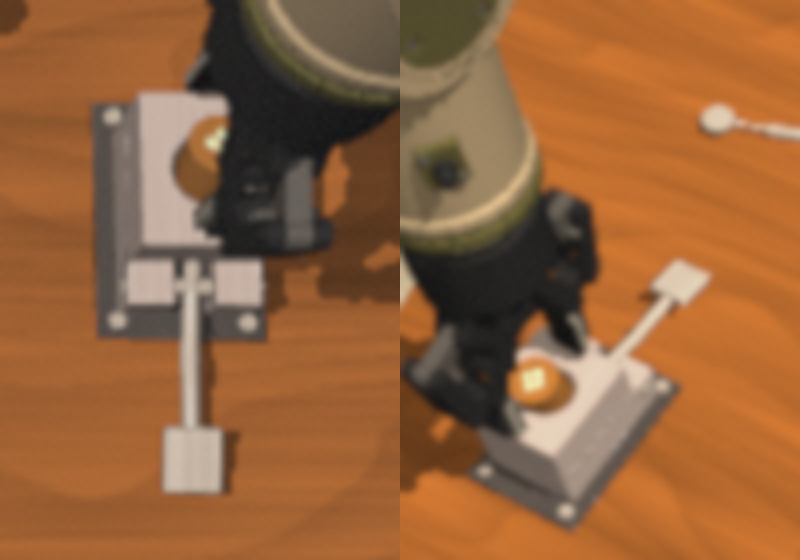

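The scene crop shows the mount at (540,385), still raised and between the open fingers, tips at about (570,345) and (510,420). The lever has stayed down. I close the fingers.

Request:
{"op": "carry_out", "data": {"commands": [[[0,0,0,0,0,0],[0,0,0,0,0,0],[0,0,0,0,0,0],[0,0,0,0,0,0],[0,0,0,0,0,0],[0,0,0,0,0,0],[0,0,0,0,0,0],[0,0,0,0,0,0]]], "hand": 1, "force": 35}}

```text
clock: 8.6
position: [0.6424, -0.2265, 0.0651]
ee_rot: [0.707, 0.707, 0.0, 0.0]
ft_force: [-0.7, -0.2, 5.0]
grip_width: 0.34
grasp_force: 33.6
```

Request:
{"op": "carry_out", "data": {"commands": [[[0,0,-0.1,0,0,0],[0,0,-0.15,0,0,0],[0,0,-0.2,0,0,0],[0,0,-0.25,0,0,0],[0,0,-0.3,0,0,0],[0,0,-0.3,0,0,0],[0,0,-0.3,0,0,0],[0,0,-0.2,0,0,0],[0,0,0,0,0,0]]]}}

```text
clock: 9.35
position: [0.6431, -0.2266, 0.1394]
ee_rot: [0.707, 0.707, 0.001, 0.002]
ft_force: [0.3, -0.2, 0.2]
grip_width: 0.346
grasp_force: 33.5
```

```bash
python3 - <<'E'
from h import *
for n in("top","scene"):
    im=camera(n)
    x=(400,90,500,230) if n=="top" else (170,100,270,240)
    cv2.imwrite(f"pics/c4_{n}.png",cv2.resize(im[x[1]:x[3],x[0]:x[2],::-1],None,fx=4,fy=4,interpolation=cv2.INTER_CUBIC))
cv2.imwrite("pics/c4.png",np.hstack([cv2.imread(f"pics/c4_{n}.png") for n in("top","scene")]))
E
```

```text
(no output)
```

View pics/c4.png

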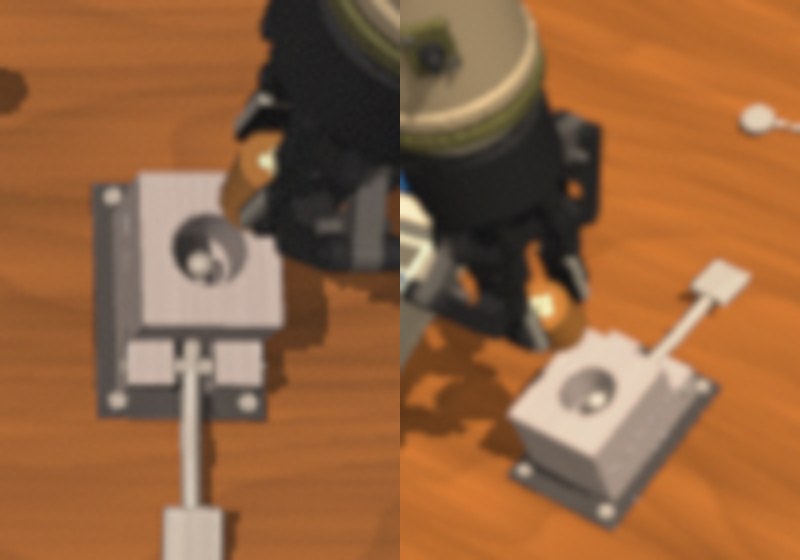

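The mount is held upright between the fingers, top crop (250,180), and the pocket is empty. Next I carry it to the tray centre at about (0.594, 0.012).

Request:
{"op": "carry_out", "data": {"commands": [[[0.2,-0.05,0,0,0,0],[0.4,-0.09,0,0,0,0],[0.5,-0.1,0,0,0,0],[0.5,-0.1,0,0,0,0],[0.5,-0.1,0,0,0,0],[0.5,-0.1,0,0,0,0],[0.5,-0.1,0,0,0,0],[0.5,-0.1,0,0,0,0],[0.5,-0.1,0,0,0,0],[0.5,-0.1,0,0,0,0],[0.5,-0.1,0,0,0,0],[0.4,-0.08,0,0,0,0],[0.3,-0.06,0,0,0,0],[0.16,-0.04,0,0,0,0],[0,0,0,0,0,0],[0,0,0,0,0,0]]]}}

```text
clock: 10.78
position: [0.5931, 0.0114, 0.1363]
ee_rot: [0.707, 0.707, -0.0, 0.0]
ft_force: [0.6, -1.3, 0.0]
grip_width: 0.344
grasp_force: 33.5
```

Request:
{"op": "carry_out", "data": {"commands": [[[0,0,0.2,0,0,0],[0,0,0.35,0,0,0],[0,0,0.4,0,0,0],[0,0,0.4,0,0,0],[0,0,0.4,0,0,0],[0,0,0.35,0,0,0],[0,0,0.3,0,0,0],[0,0,0.2,0,0,0],[0,0,0.1,0,0,0],[0,0,0,0,0,0],[0,0,0,0,0,0]]]}}

```text
clock: 11.7
position: [0.5934, 0.0121, 0.0289]
ee_rot: [0.707, 0.707, 0.0, 0.0]
ft_force: [0.6, -0.8, -0.8]
grip_width: 0.345
grasp_force: 33.5
```

Request:
{"op": "carry_out", "data": {"commands": [[[0,0,0.05,0,0,0],[0,0,0.05,0,0,0],[0,0,0.03,0,0,0],[0,0,0,0,0,0]]]}}

```text
clock: 12.03
position: [0.5931, 0.0119, 0.0233]
ee_rot: [0.707, 0.707, -0.0, 0.0]
ft_force: [0.7, -0.5, -1.4]
grip_width: 0.346
grasp_force: 33.5
```

Request:
{"op": "carry_out", "data": {"commands": [[[0,0,0.04,0,0,0],[0,0,0.03,0,0,0],[0,0,0,0,0,0],[0,0,0,0,0,0]]]}}

```text
clock: 12.37
position: [0.5935, 0.0122, 0.0218]
ee_rot: [0.707, 0.707, 0.0, 0.0]
ft_force: [-6.3, -0.3, 13.0]
grip_width: 0.346
grasp_force: 35.3
```

Request:
{"op": "carry_out", "data": {"commands": [[[0,0,0.03,0,0,0],[0,0,0,0,0,0],[0,0,0,0,0,0]]]}}

```text
clock: 12.62
position: [0.5936, 0.0124, 0.0215]
ee_rot: [0.707, 0.707, 0.0, 0.001]
ft_force: [-10.0, -0.2, 23.4]
grip_width: 0.345
grasp_force: 36.6
```

Contact came 4 mm early with a side force, so the mount may be tilted in the grip. I ease off and look.

Request:
{"op": "carry_out", "data": {"commands": [[[0,0,-0.07,0,0,0],[0,0,0,0,0,0]]]}}

```text
clock: 12.78
position: [0.5936, 0.012, 0.0228]
ee_rot: [0.707, 0.707, 0.0, 0.001]
ft_force: [-0.1, 0.9, -0.4]
grip_width: 0.344
grasp_force: 33.6
```

```bash
python3 - <<'E'
from h import *
for n in("top","scene"):
    im=camera(n)
    x=(270,130,370,235) if n=="top" else (265,170,365,275)
    cv2.imwrite(f"pics/c5_{n}.png",cv2.resize(im[x[1]:x[3],x[0]:x[2],::-1],None,fx=4,fy=4,interpolation=cv2.INTER_CUBIC))
cv2.imwrite("pics/c5.png",np.hstack([cv2.imread(f"pics/c5_{n}.png") for n in("top","scene")]))
E
```

```text
(no output)
```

View pics/c5.png

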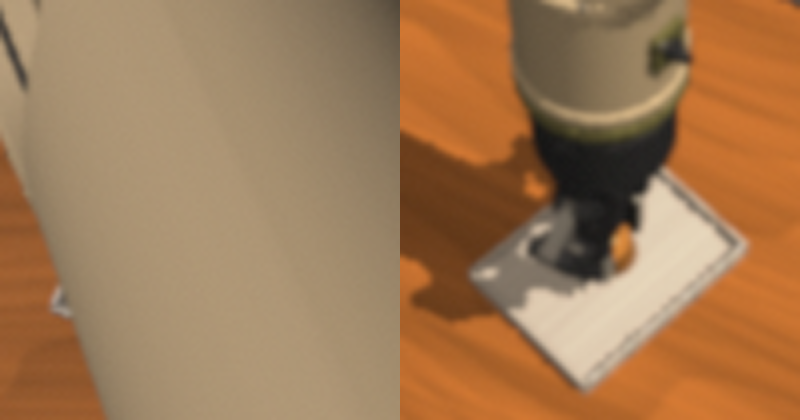

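The mount is over the tray, clear of its walls, and only 1–2 mm off the floor (scene crop 622,245). I go to light contact, then open a little.

Request:
{"op": "carry_out", "data": {"commands": [[[0,0,0.04,0,0,0],[0,0,0,0,0,0]]]}}

```text
clock: 13.05
position: [0.5937, 0.0123, 0.0217]
ee_rot: [0.707, 0.707, 0.0, 0.0]
ft_force: [-5.6, -0.2, 15.9]
grip_width: 0.345
grasp_force: 35.4
```

Request:
{"op": "carry_out", "data": {"commands": [[[0,0,0,0,0,0],[0,0,0,0,0,0],[0,0,0,0,0,0],[0,0,0,0,0,0],[0,0,0,0,0,0]]], "hand": -0.15}}

```text
clock: 13.47
position: [0.5929, 0.0119, 0.0201]
ee_rot: [0.707, 0.707, -0.0, -0.0]
ft_force: [0.8, -0.7, 0.1]
grip_width: 0.573
grasp_force: 0.0
```

Request:
{"op": "carry_out", "data": {"commands": [[[0,0,-0.1,0,0,0],[0,0,-0.2,0,0,0],[0,0,-0.4,0,0,0],[0,0,-0.6,0,0,0],[0,0,-0.7,0,0,0],[0,0,-0.7,0,0,0],[-0.4,-0.5,-0.3,0,0,0],[-0.6,-0.6,0,0,0,0],[-0.6,-0.6,0,0,0,0],[-0.6,-0.6,0,0,0,0],[-0.6,-0.3,0,0,0,0],[-0.6,0,0,0,0,0],[-0.6,0,0,0,0,0],[-0.3,0,0,0,0,0],[0,0,0,0,0,0],[0,0,0,0,0,0]]]}}

```text
clock: 14.8
position: [0.4894, -0.1595, 0.1408]
ee_rot: [0.707, 0.707, 0.0, -0.0]
ft_force: [-0.2, 0.5, 0.8]
grip_width: 0.575
grasp_force: 0.0
```

```bash
python3 - <<'E'
from h import *
for n in("top","scene"):
    im=camera(n)
    x=(270,130,370,235) if n=="top" else (265,170,365,275)
    cv2.imwrite(f"pics/c6_{n}.png",cv2.resize(im[x[1]:x[3],x[0]:x[2],::-1],None,fx=4,fy=4,interpolation=cv2.INTER_CUBIC))
cv2.imwrite("pics/c6.png",np.hstack([cv2.imread(f"pics/c6_{n}.png") for n in("top","scene")]))
E
```

```text
(no output)
```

View pics/c6.png

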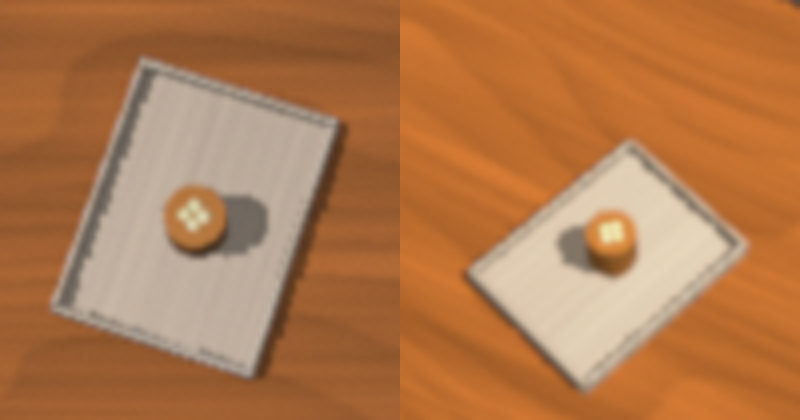

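The round mount stands upright near the tray's centre, top crop (195,217), released and with the tooth up. The arm is clear.

```bash
python3 -c "
from workcell import *
print(hand_in())"
```

```text
the job is handed in; nothing more can be done
None
```

The round mount was ejected, lifted out and left standing upright near the middle of the tray, the arm never went near the square mount, and the job is handed in; `hand_in()` returned no verdict.

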